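Wind a screw eye home in a shelf board with a tommy bar

ROBOT

A 6-joint arm with a two-finger parallel gripper is mounted at the origin on the work surface. World frame = base frame: x ahead of the robot, y to its left, z up, the work surface at z = 0. Lengths are in m, angles in rad, forces in N, time in s.
With the tool pointing down it reaches from about 0.275 to 0.85 m from the base axis. Payload 5.2 kg.
Tool frame: the origin (TCP) lies at the very end of the fingers, on their centre line; the grasp point (between the pads) lies 19 mm behind it; z points along the fingers, x is the direction in which the jaws open and shut, and the axes are right-handed (so a half turn about z gives the same grasp; the last joint's range is limited). The gripper opens to 85 mm and grips with 20 to 120 N. Pads are 22 mm wide; open, the fingers measure 114 mm over their backs; the gripper's body (76 mm by 85 mm) begins 54 mm behind the grasp point. The pads swing forward as they close: fully open they stand 13 mm farther back than shut.
Start: joints at [-1.497, 0.259, 1.535, -0, 1.348, -0.203], TCP at [0.15, -0.529, 0.231] pointing down, gripper open.
Joint ranges: [-3.14, 3.14], [-0.91, 2.08], [0.19, 2.58], [-1.22, 4.36], [0.22, 2.71], [-3.12, 3.12]. Speed limits (rad/s): [2.57, 2.57, 3.14, 3.14, 3.14, 3.14].

INTERFACE

Orientations are given as a 3x3 rotation matrix whose columns are the frame's x, y, z axes.
In Python, from cell import bot gives the robot as it stands.
- The arm moves only by the tool move_arm, never from a script. Its arguments are lists of equal length, an entry for each row: "fingers": the finger opening in mm, from 0 to 85.4; "travel": the shift along the tool's x, y, z in mm, a list of three; "yaw": the turn about the tool's z in degrees. A call has exactly 10 rows; each row shifts and turns the commanded pose from where the row before left it, along the tool's axes as they then stand; what a row does not reach is not made up. A row lasts 1/10 s, in which the tool goes at most 50 mm and 8.59 degrees, less where a joint would pass 70% of its speed; a pose out of reach is approached as far as the arm can. A call with a gripper value outside its range is refused whole. The fingers move at their own pace and stop on an object; "newtons" is the grip in N (left out, the last holds). Time passes only in rows, so rows that do not move let the fingers close, or fill a call up. It gives the time, the measured TCP pose, the force and the opening at its end, in the units of the state.
- bot.get_obs(): the state, without advancing time (a new reading comes with each control period).
- bot.read_camera(name): name is "scene" or "top"; returns (picture, depth): 480x640x3 uint8, blue, green, red; 480x640 float32, m along the optical axis (not along the pixel's ray), 0 where there is no reading.
- bot.camera_params(name): a dict with "K" (3x3 intrinsics, pixels), "distortion" ([k1, k2, p1, p2, k3] as OpenCV has them; the pictures are not rectified), "rvec" (rotation vector, rad) and "tvec" (3), from world to camera coordinates, as OpenCV has them. Camera axes: x right, y down, z forward; pixel columns grow to the right and rows downward; lengths in m; the calibration is good to about 2 mm. A picture is of the moment at which its call begins. camera_params takes no time and is no camera call.
- bot.close_job(): hands the job in, once; it reports no verdict.
The state is a dict: "clock": time; "qpos": joint angles; "joint_velocities": joint speeds; "joint_efforts": joint torques, N m; "eef_pos": TCP position; "eef_rot": TCP orientation; "wrist_force": force on the tool from outside, world axes, zero at the start; "wrist_torque": the same for the moment, N m; "opening": finger opening in m.
Only numpy, scipy, OpenCV 4.12 (cv2) and the standard library are available. Lean on these libraries where they do the work, as an engineer would, in place of code of your own. Each camera call takes 0.05 s, during which the arm holds its last target. There are 200 camera calls.

TASK

One of the three brass screw eyes in the upturned shelf board still stands proud and askew. Take the steel bar from the blue tray, slide it through that eye's loop and, turning with the bar and never gripping the eye itself, wind the eye clockwise until its collar is fully home and its loop is in line with the other two; about half way round, let go of the bar in the loop and take a fresh hold of it for the rest. Then draw the bar out, lay it back down in the tray without dropping it, and leave the tub, the bottle and the pack standing where they are.

Things in the scene. Friction and masses are not known exactly. Their poses are not given: they have to be found in the camera images.
- eye_loop (a point): Centre of the loose brass eye's loop: an upright ring of 7 mm wire, hole 20 mm, 34 mm over all. Its y axis is level and runs along the hole (either sense will do), its z axis is up and is the screw's axis. When home it is 30 mm above the board's top, 52 mm above the counter; while proud, 1 mm higher per 1.05 rad to go. Below are a neck 9 mm thick and a collar 22 mm across, 3 mm high.
- eye_turn (a joint): Rad: 0 is fully home (hard stop, loop in line with the others), negative is still to go (starts at -2.7 to -2.2); grows clockwise seen from above. Stiff: about 0.4 N m turns it, it stays where left. The bar in the loop swings freely about 0.8 rad either side of the hole's axis before it bears on the wire and carries the eye round, so the bar runs that much ahead of the eye.
- eye: The loose eye's place: origin at its pilot hole on the board's top face, on the screw's axis; z up, y along the row of eyes (the hole's direction when home). It does not turn with the eye. The loose eye may be in any of the three places of the row.
- board: Dark varnished shelf board lying upside down, 190 mm (x) by 430 mm (y) by 22 mm thick, does not move. Origin at the centre of its underside. Three eyes stand on its centre line at y = -135, 0 and +135 mm; two are home already, same shape, holes along the board's y axis, tops 47 mm above the board.
- bar_center (a point): Centre of the plain round steel bar (tommy bar), 12 mm in diameter, 180 mm long, about 0.155 kg; its own x axis runs along the bar. It starts lying in the tray, its centre 9 mm above the counter. Let go in a loop it tips until one end rests on the board.
- tray: Shallow blue tool tray, 280 mm (x) by 130 mm (y), rim 22 mm high, walls and floor 3 mm thick, does not move. Origin at the centre of its underside on the counter. It lies left or right of the board.
- carton: Cut-down cardboard carton on the other side of the board from the tray, 200 mm (x) by 150 mm (y), rim 30 mm high, does not move; the tub and the bottle stand in it. Origin at the centre of its underside.
- tub_mid (a point): Middle of a white tub with a blue lid, 62 mm in diameter, 92 mm tall, standing in the carton. Leave it alone.
- bottle_mid (a point): Middle of a small amber bottle, 44 mm in diameter, 90 mm tall, standing in the carton. Leave it alone.
- pack_mid (a point): Middle of a white and red pack, 60 by 100 by 45 mm high, lying on the counter beyond the board. Leave it alone.

How it is judged:
By the outcome, as a careful person would: the job done as asked, in the order asked, and still so for the second after the job is handed in, with the robot touching nothing.
It also fails if it takes over 72 s, if anything falls off the work surface, if the arm or the gripper's body presses on something with over 40 N, if the wrist force passes 120 N, or if a joint passes its speed limit or range.

## Working session

There is one attempt and no reset: what is moved stays moved. The work goes in short steps, Python scripts to look and compute and a tool call to move; the robot and the scene stay as the last step left them, time stands still between calls to the robot, and variables do not carry over. Pictures are saved under pics/ and viewed, about 8 in all and at most 12, crops included, and the job is handed in when it is done.

Besides the shell and the picture viewer there is one more tool, called in YAML: its name, and indented under it one key for each argument. move_arm: Moves the arm, as the interface text tells. Its arguments: {"type":"object","properties":{"fingers":{"type":"array","items":{"type":"number"}},"travel":{"type":"array","items":{"type":"array","items":{"type":"number"}}},"yaw":{"type":"array","items":{"type":"number"}},"newtons":{"type":"number"}},"required":["fingers","travel","yaw"]}

```bash
mkdir -p pics; ls; python3 - <<'E'
from cell import bot
import cv2,numpy as np
for n in("scene","top"):
    p,d=bot.read_camera(n); cv2.imwrite(f"pics/{n}0.png",p); np.save(f"pics/{n}0.npy",d)
    c=bot.camera_params(n); print(n,c)
print(bot.get_obs())
E
```

```text
pics
scene {'K': array([[461.40789343,   0.        , 320.36600779],
       [  0.        , 461.40789343, 246.12225639],
       [  0.        ,   0.        ,   1.        ]]), 'distortion': array([0.02122078, 0.        , 0.        , 0.        , 0.        ]), 'rvec': array([ 2.2041141 ,  1.52226719, -0.39856116]), 'tvec': array([-0.20695072, -0.46660443,  1.26981869])}
top {'K': array([[507.01704973,   0.        , 322.06029903],
       [  0.        , 507.01704973, 239.45272125],
       [  0.        ,   0.        ,   1.        ]]), 'distortion': array([-0.09156338,  0.        ,  0.        ,  0.        ,  0.        ]), 'rvec': array([ 2.12938279, -2.15567534,  0.16289069]), 'tvec': array([-0.00673091,  0.61915831,  1.08212688])}
{'clock': 0.1, 'qpos': array([-1.49682758e+00,  2.59273022e-01,  1.53595749e+00,  1.47926781e-05,
        1.34800710e+00, -2.02825071e-01]), 'joint_velocities': array([-0.00051856, -0.00070724, -0.00165101, -0.00012236,  0.00087973,
       -0.00113512]), 'joint_efforts': array([ 2.06427721e-03, -4.46972680e+01, -2.91248167e+01, -3.64055386e-04,
        6.32833777e-03, -2.46368899e-06]), 'eef_pos': array([ 0.15027924, -0.52858599,  0.23056275]), 'eef_rot': array([[ 2.73269677e-01, -9.61937458e-01, -1.07176802e-04],
       [-9.61936119e-01, -2.73269480e-01,  1.64152433e-03],
       [-1.60833189e-03, -3.45481586e-04, -9.99998647e-01]]), 'wrist_force': array([-0.06273291, -0.14351671, -0.35195883]), 'wrist_torque': array([0.0416061 , 0.01093698, 0.01730286]), 'opening': 0.0856036482287798}
```

View pics/top0.png

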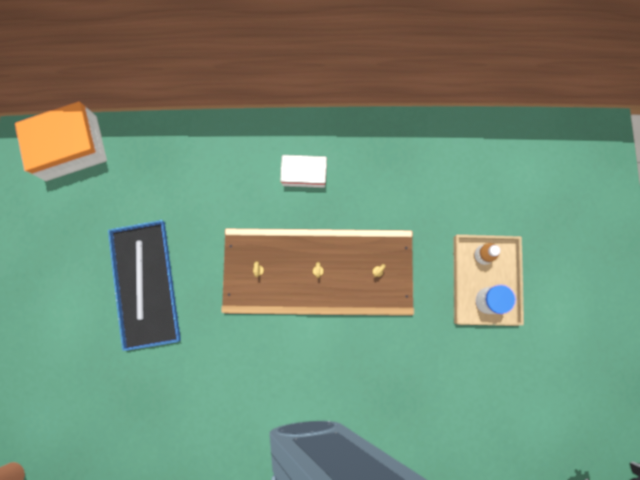

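View pics/scene0.png

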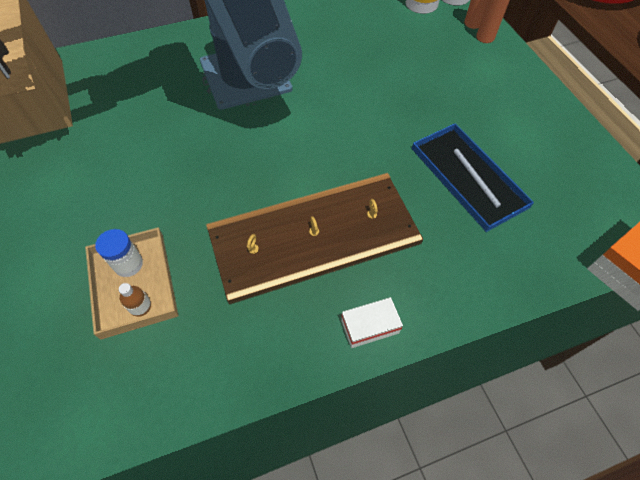

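The top view shows the tray at the left (+y) with the bar from (139,241) to (139,319). The board's corners are about (226,230), (412,232), (413,316) and (222,314). The loose eye is the right-hand one at (379,270). The carton is at the right and the pack beyond the board.

```bash
cat > h.py <<'E'
import cv2,numpy as np
from cell import bot
def w(n,px,z):
    c=bot.camera_params(n); R=cv2.Rodrigues(c["rvec"])[0]
    u=cv2.undistortPoints(np.array(px,float).reshape(-1,1,2),c["K"],c["distortion"])[:,0]
    o=-R.T@c["tvec"]; r=np.c_[u,np.ones(len(u))]@R
    return o+r*((z-o[2])/r[:,2])[:,None]
def px(n,P):
    c=bot.camera_params(n)
    return cv2.projectPoints(np.array(P,float).reshape(-1,1,3),c["rvec"],c["tvec"],c["K"],c["distortion"])[0][:,0]
def crop(p,x0,y0,x1,y1,s,f): cv2.imwrite(f,cv2.resize(p[y0:y1,x0:x1],None,fx=s,fy=s,interpolation=cv2.INTER_CUBIC))
E
python3 - <<'E'
from h import *
np.set_printoptions(precision=4,suppress=True)
p=cv2.imread("pics/top0.png"); q=cv2.imread("pics/scene0.png")
a=cv2.resize(p[250:290,240:400],None,fx=5,fy=5,interpolation=cv2.INTER_CUBIC)
b=cv2.resize(q[185:265,230:390],None,fx=5,fy=5,interpolation=cv2.INTER_CUBIC)
cv2.imwrite("pics/eyes0.png",np.vstack([a,b])[:600])
# bar: bright grey pixels in the tray
hsv=cv2.cvtColor(p,cv2.COLOR_BGR2HSV); m=((hsv[...,1]<60)&(hsv[...,2]>110)).astype(np.uint8); m[:, :118]=0;m[:,175:]=0;m[:225]=0;m[345:]=0
r=cv2.minAreaRect(cv2.findNonZero(m)); print(r); bx=cv2.boxPoints(r); W=w("top",bx,.012); print(W); print(W.mean(0), w("top",[r[0]],.012))
print("tray",w("top",[[110,230],[164,222],[179,342],[125,350]],.022))
print("board",w("top",[[226,230],[412,232],[413,316],[222,314]],.022))
print("eyes",w("top",[[258,270],[318,270],[379,271]],.052))
print(px("top",[[.5,0,0],[.6,0,0]]))
E
```

```text
((138.9928436279297, 279.5073547363281), (79.06416320800781, 7.100704193115234), 89.16968536376953)
[[0.6284 0.4212 0.012 ]
 [0.6284 0.4043 0.012 ]
 [0.4464 0.395  0.012 ]
 [0.4462 0.4115 0.012 ]]
[0.5373 0.408  0.012 ] [[0.5364 0.4077 0.012 ]]
tray [[0.6511 0.478  0.022 ]
 [0.6682 0.3504 0.022 ]
 [0.3951 0.308  0.022 ]
 [0.3772 0.4312 0.022 ]]
board [[ 0.6475  0.2055  0.022 ]
 [ 0.6376 -0.2204  0.022 ]
 [ 0.4472 -0.2156  0.022 ]
 [ 0.4567  0.2118  0.022 ]]
eyes [[ 0.552   0.1275  0.052 ]
 [ 0.5505 -0.0046  0.052 ]
 [ 0.5465 -0.1387  0.052 ]]
[[316.4457 294.1113]
 [315.9847 250.7326]]
```

View pics/eyes0.png

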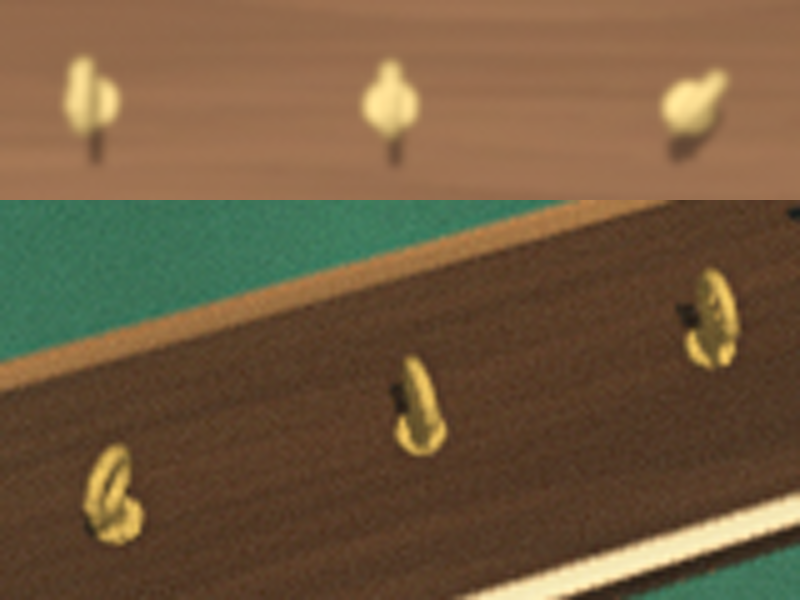

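The loose eye is the right-hand one in the top view, with its loop running diagonally (+x, −y). I'll fit the eye geometry to both images while the arm starts toward the tray.

```bash
cat > fit.py <<'E'
from h import *
from scipy.optimize import minimize
def eye(z0,turn):   # points of an eye, collar bottom at z0 above board top
    a,b=np.meshgrid(np.linspace(0,2*np.pi,120),np.linspace(0,2*np.pi,16)); a=a.ravel();b=b.ravel()
    r=.0135+.0035*np.cos(b); T=np.c_[r*np.cos(a),.0035*np.sin(b),.030+r*np.sin(a)]
    c=np.linspace(0,2*np.pi,60)
    C=np.vstack([np.c_[q*np.cos(c),q*np.sin(c),0*c+h] for q in(.011,.008,.004) for h in(0,.0015,.003)]+[np.c_[.0045*np.cos(c),.0045*np.sin(c),0*c+h] for h in np.linspace(.003,.016,8)])
    P=np.vstack([T,C]); P[:,2]+=z0
    s,k=np.sin(-turn),np.cos(-turn); return np.c_[P[:,0]*k-P[:,1]*s,P[:,0]*s+P[:,1]*k,P[:,2]]
def model(p,which=(-.135,0,.135)):
    x,y,yaw,t=p; out=[]
    for yy in which:
        E=eye(-t/1050,t) if yy<-.1 else eye(0,0)
        E=E+[0,yy,.022]; s,k=np.sin(yaw),np.cos(yaw)
        out.append(np.c_[x+E[:,0]*k-E[:,1]*s,y+E[:,0]*s+E[:,1]*k,E[:,2]])
    return np.vstack(out)
S=6
def run(n,img,box,starts,which=(-.135,0,.135)):
    x0,y0,x1,y1=box; im=cv2.resize(img[y0:y1,x0:x1],None,fx=S,fy=S,interpolation=cv2.INTER_LINEAR).astype(float)
    d=(im[...,2]+im[...,1])/2-im[...,0]; m=np.clip((d-55)/40,0,1)
    def cost(p):
        u=(px(n,model(p,which))-[x0,y0]+.5)*S-.5; r=np.zeros(m.shape,np.uint8)
        for q in np.round(u).astype(int): cv2.circle(r,(int(q[0]),int(q[1])),2,1,-1)
        r=cv2.GaussianBlur(r.astype(np.float32),(0,0),S*.5)
        return ((r-m)**2).sum()/m.sum()
    res=[minimize(cost,s,method="Nelder-Mead",options=dict(initial_simplex=np.array([s]+[np.array(s)+np.eye(4)[i]*[.004,.004,.02,.25][i] for i in range(4)]),maxfev=160)) for s in starts]
    return min(res,key=lambda r:r.fun)
if __name__=="__main__":
    np.set_printoptions(precision=4,suppress=True)
    for n,b in(("top",(240,250,400,290)),("scene",(235,190,390,260))):
        r=run(n,cv2.imread(f"pics/{n}0.png"),b,[[.547,-.005,-.022,-2.3],[.547,-.005,-.022,-2.6]])
        x,y,w_,t=r.x; print(n,r.x,r.fun,"eye",x+.135*np.sin(w_),y-.135*np.cos(w_),"hole dir deg",90+np.degrees(w_-t)-180)
E
python3 fit.py
```

```text
top [ 0.5528 -0.0033 -0.0199 -2.2633] 0.08885405382991948 eye 0.5501259542547853 -0.1382356079171578 hole dir deg 38.53416767280618
scene [ 0.5481 -0.0025 -0.0296 -2.6202] 0.47647219728478113 eye 0.5441194004559332 -0.137453036375743 hole dir deg 58.42862874714157
```

move_arm:
  fingers: [36,36,36,36,36,36,36,36,36,36]
  travel:
    - [-31,-38,0]
    - [-31,-38,0]
    - [-31,-38,0]
    - [-31,-38,0]
    - [-31,-38,0]
    - [-31,-38,0]
    - [-31,-38,0]
    - [-31,-38,0]
    - [-31,-38,0]
    - [-31,-38,0]
  yaw: [0,0,0,0,0,0,0,0,0,0]
  newtons: 60

```text
clock: 1.1
eef_pos: [0.4317, -0.125, 0.2312]
eef_rot: [[0.273, -0.962, -0.0], [-0.962, -0.273, -0.0], [-0.0, 0.0, -1.0]]
wrist_force: [-0.1, -0.6, -0.1]
opening: 0.0359
```

move_arm:
  fingers: [36,36,36,36,36,36,36,36,36,36]
  travel:
    - [-46,-16,0]
    - [-46,-16,0]
    - [-46,-16,0]
    - [-46,-16,0]
    - [-46,-16,0]
    - [-46,-16,0]
    - [-46,-16,0]
    - [-46,-16,0]
    - [-46,-16,0]
    - [-46,-16,0]
  yaw: [0,0,0,0,0,0,0,0,0,0]

```text
clock: 2.1
eef_pos: [0.4588, 0.3612, 0.2309]
eef_rot: [[0.274, -0.962, -0.001], [-0.962, -0.274, -0.0], [0.0, 0.001, -1.0]]
wrist_force: [1.4, -0.2, -0.4]
opening: 0.0361
```

move_arm:
  fingers: [36,36,36,36,36,36,36,36,36,36]
  travel:
    - [0,0,0]
    - [0,0,0]
    - [0,0,0]
    - [0,0,0]
    - [0,0,0]
    - [0,0,0]
    - [0,0,0]
    - [0,0,0]
    - [0,0,0]
    - [0,0,0]
  yaw: [-8.4,-8.4,-8.4,-8.4,-8.4,-8.4,-8.4,-8.4,-8.4,-8.4]

```text
clock: 3.1
eef_pos: [0.4591, 0.3591, 0.2308]
eef_rot: [[0.984, 0.177, -0.001], [0.177, -0.984, -0.001], [-0.001, 0.0, -1.0]]
wrist_force: [1.4, -0.4, 0.2]
opening: 0.0361
```

move_arm:
  fingers: [36,36,36,36,36,36,36,36,36,36]
  travel:
    - [0,0,0]
    - [0,0,0]
    - [0,0,0]
    - [0,0,0]
    - [0,0,0]
    - [0,0,0]
    - [0,0,0]
    - [0,0,0]
    - [0,0,0]
    - [0,0,0]
  yaw: [-8.3,-8.3,-8.3,-8.3,-8.3,-8.3,-8.3,-8.3,-8.3,-8.3]

```text
clock: 4.1
eef_pos: [0.4591, 0.359, 0.2308]
eef_rot: [[-0.056, 0.998, -0.001], [0.998, 0.056, -0.001], [-0.0, -0.001, -1.0]]
wrist_force: [0.6, 1.0, 1.0]
opening: 0.036
```

move_arm:
  fingers: [36,36,36,36,36,36,36,36,36,36]
  travel:
    - [15,3.5,20]
    - [15,3.5,20]
    - [15,3.5,20]
    - [0,0,30]
    - [0,0,30]
    - [0,0,30]
    - [0,0,25]
    - [0,0,20]
    - [0,0,15]
    - [0,0,0]
  yaw: [0,0,0,0,0,0,0,0,0,0]

```text
clock: 5.1
eef_pos: [0.4659, 0.4036, 0.0187]
eef_rot: [[-0.05, 0.999, -0.004], [0.999, 0.05, -0.003], [-0.002, -0.004, -1.0]]
wrist_force: [-0.3, -0.3, -0.7]
opening: 0.0361
```

```bash
python3 - <<'E'
import fit; from h import *
np.set_printoptions(precision=4,suppress=True)
q,_=bot.read_camera("scene"); p,_=bot.read_camera("top"); cv2.imwrite("pics/top1.png",p); cv2.imwrite("pics/scene1.png",q)
a=cv2.resize(q[120:240,400:540],None,fx=4,fy=4,interpolation=cv2.INTER_CUBIC); cv2.imwrite("pics/tray1.png",a)
src=open("fit.py").read().replace("(d-55)/40","(d-28)/30"); ns={"__name__":"f"}; exec(src,ns)
q0=cv2.imread("pics/scene0.png"); print(q0[241,253],q0[230,270],q0[226,314],q0[239,250])
for st in([.552,-.0035,-.02,-2.25],[.55,-.003,-.025,-2.6]):
  r=ns["run"]("scene",q0,(235,190,390,260),[st]); x,y,w_,t=r.x; print(r.x,r.fun,"eye",x+.135*np.sin(w_),y-.135*np.cos(w_),"hole",90+np.degrees(w_-t)-180)
E
```

```text
[ 90 179 216] [41 65 89] [ 66 129 160] [ 98 196 236]
[ 0.5482 -0.0026 -0.0247 -2.4095] 0.4069710068180608 eye 0.5448360742405559 -0.1375505584369727 hole 46.63736461760112
[ 0.5483 -0.0026 -0.0261 -2.3819] 0.4069037921801621 eye 0.5447534705583973 -0.13752630777341707 hole 44.98000010399829
```

View pics/tray1.png

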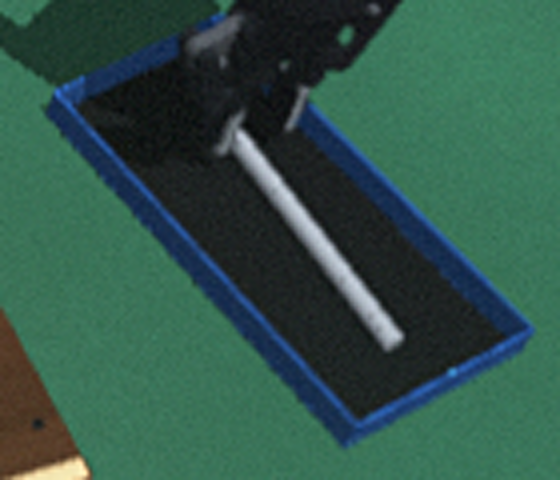

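The bar's near end, at about (235,135) in the crop, lies between the two fingertips at (225,150) and (295,125). It is clear to go down and grip.

move_arm:
  fingers: [36,36,36,36,5,5,5,5,5,5]
  travel:
    - [0,0,4]
    - [0,0,4]
    - [0,0,4]
    - [0,0,2]
    - [0,0,0]
    - [0,0,0]
    - [0,0,0]
    - [0,0,0]
    - [0,0,0]
    - [0,0,0]
  yaw: [0,0,0,0,0,0,0,0,0,0]
  newtons: 100

```text
clock: 6.2
eef_pos: [0.4676, 0.4047, 0.0077]
eef_rot: [[-0.05, 0.999, 0.0], [0.999, 0.05, 0.0], [0.0, 0.0, -1.0]]
wrist_force: [-1.9, -1.2, 4.4]
opening: 0.007
```

```bash
python3 - <<'E'
from h import *
q,_=bot.read_camera("scene"); a=cv2.resize(q[120:220,430:530],None,fx=6,fy=6,interpolation=cv2.INTER_CUBIC); cv2.imwrite("pics/tray2.png",a)
o=bot.get_obs();print(o["opening"],o["eef_pos"],o["wrist_force"])
E
```

```text
0.0073459252184470344 [0.46756492 0.40465626 0.00764252] [-2.20381244 -2.10117509  5.1185545 ]
```

View pics/tray2.png

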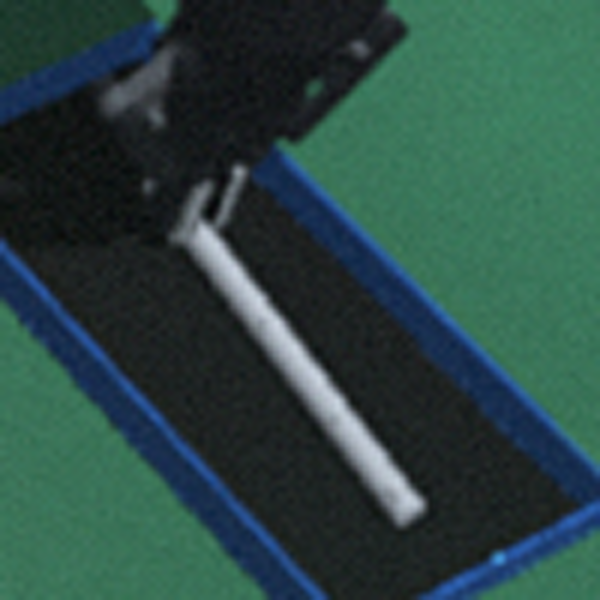

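The pads closed on the top of the bar (7 mm chord) because the tool is 3 mm too high. I'll open, go lower and regrip.

move_arm:
  fingers: [30,30,30,30,30,30,30,30,30,30]
  travel:
    - [0,0,0]
    - [0,0,0]
    - [0,0,0]
    - [0,0,0]
    - [0,0,1]
    - [0,0,1]
    - [0,0,1]
    - [0,0,0]
    - [0,0,0]
    - [0,0,0]
  yaw: [0,0,0,0,0,0,0,0,0,0]

```text
clock: 7.25
eef_pos: [0.4676, 0.4047, 0.0043]
eef_rot: [[-0.05, 0.999, 0.0], [0.999, 0.05, 0.0], [0.0, 0.0, -1.0]]
wrist_force: [-0.6, -0.5, 0.6]
opening: 0.0297
```

move_arm:
  fingers: [5,5,5,5,5,5,5,5,5,5]
  travel:
    - [0,0,0]
    - [0,0,0]
    - [0,0,0]
    - [0,0,0]
    - [0,0,0]
    - [0,0,0]
    - [0,0,0]
    - [0,0,0]
    - [0,0,0]
    - [0,0,0]
  yaw: [0,0,0,0,0,0,0,0,0,0]

```text
clock: 8.25
eef_pos: [0.4676, 0.4047, 0.0047]
eef_rot: [[-0.05, 0.999, 0.0], [0.999, 0.05, 0.0], [0.0, 0.0, -1.0]]
wrist_force: [-1.1, -0.9, 5.6]
opening: 0.0077
```

move_arm:
  fingers: [5,5,5,5,5,5,5,5,5,5]
  travel:
    - [0,0,-1]
    - [0,0,-1]
    - [0,0,-2]
    - [0,0,-2]
    - [0,0,-2]
    - [0,0,-2]
    - [0,0,0]
    - [0,0,0]
    - [0,0,0]
    - [0,0,0]
  yaw: [0,0,0,0,0,0,0,0,0,0]

```text
clock: 9.25
eef_pos: [0.4675, 0.4046, 0.0142]
eef_rot: [[-0.05, 0.999, -0.0], [0.999, 0.05, -0.0], [-0.0, -0.0, -1.0]]
wrist_force: [-1.1, 0.7, -1.7]
opening: 0.0076
```

```bash
python3 - <<'E'
from h import *
q,_=bot.read_camera("scene"); a=cv2.resize(q[120:220,430:530],None,fx=6,fy=6,interpolation=cv2.INTER_CUBIC); cv2.imwrite("pics/tray3.png",a)
o=bot.get_obs();print(o["opening"],o["eef_pos"],o["wrist_force"],o["wrist_torque"])
E
```

```text
0.007447596964670123 [0.46752454 0.40463571 0.01422254] [ 0.12697447 -0.0994886  -2.03128098] [ 0.0057806   0.07397674 -0.00790923]
```

View pics/tray3.png

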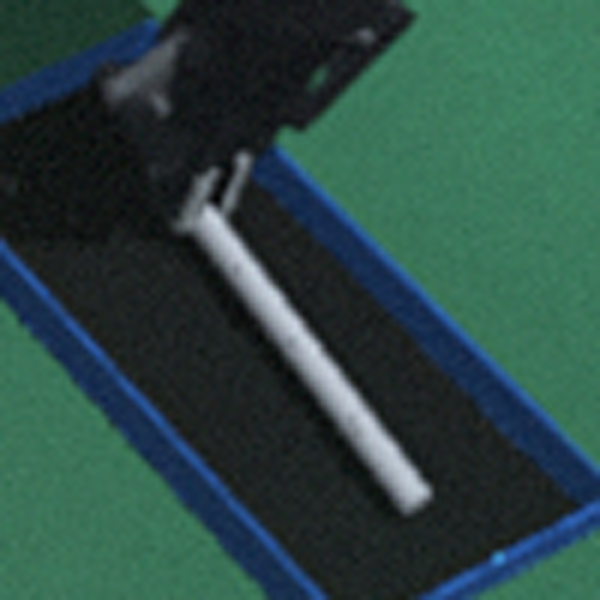

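The bar is held level and off the floor, with a wrist load of about −2 N. Next I carry it to a pose in front of the eye.

move_arm:
  fingers: [5,5,5,5,5,5,5,5,5,5]
  travel:
    - [0,0,-25]
    - [0,0,-40]
    - [0,0,-45]
    - [0,0,-25]
    - [-30,-5,0]
    - [-45,-6,0]
    - [-47,-6,0]
    - [-47,-6,0]
    - [-47,-6,0]
    - [-47,-7,0]
  yaw: [0,0,0,0,0,0,0,0,0,0]

```text
clock: 10.3
eef_pos: [0.4443, 0.1385, 0.1495]
eef_rot: [[-0.05, 0.999, 0.001], [0.999, 0.05, -0.0], [-0.0, 0.001, -1.0]]
wrist_force: [2.0, -0.5, -2.0]
opening: 0.0074
```

move_arm:
  fingers: [5,5,5,5,5,5,5,5,5,5]
  travel:
    - [-47,-6,0]
    - [-47,-6,0]
    - [-47,-6,0]
    - [-47,-6,0]
    - [-47,-6,0]
    - [-47,-6,0]
    - [-47,-6,0]
    - [-40,-6,0]
    - [-30,-6,0]
    - [0,0,0]
  yaw: [0,0,0,0,0,0,0,0,0,0]

```text
clock: 11.3
eef_pos: [0.4104, -0.2653, 0.1495]
eef_rot: [[-0.046, 0.999, 0.001], [0.999, 0.046, -0.003], [-0.003, 0.001, -1.0]]
wrist_force: [-0.8, 0.9, -1.4]
opening: 0.0077
```

move_arm:
  fingers: [5,5,5,5,5,5,5,5,5,5]
  travel:
    - [0,0,0]
    - [0,0,0]
    - [0,0,0]
    - [0,0,0]
    - [0,0,0]
    - [0,0,30]
    - [0,0,30]
    - [0,0,20]
    - [0,0,10]
    - [0,0,0]
  yaw: [-8,-8,-8,-8,-7,0,0,0,0,0]

```text
clock: 12.3
eef_pos: [0.4101, -0.2598, 0.0583]
eef_rot: [[-0.668, 0.744, -0.002], [0.744, 0.668, 0.002], [0.003, -0.0, -1.0]]
wrist_force: [0.1, 0.1, -2.0]
opening: 0.0079
```

```bash
python3 - <<'E'
from h import *
a,_=bot.read_camera("top"); b,_=bot.read_camera("scene"); cv2.imwrite("pics/top4.png",a); cv2.imwrite("pics/scene4.png",b)
o=bot.get_obs(); print(o["eef_pos"],o["eef_rot"][:,1],o["opening"])
T=o["eef_pos"]; y=o["eef_rot"][:,1]
P=[T+[0,0,.0045]+y*s for s in(0,.1,.16)]; print(px("top",P),px("scene",P))
A=cv2.resize(a[250:330,340:440],None,fx=6,fy=6,interpolation=cv2.INTER_CUBIC)
cv2.imwrite("pics/pre_top.png",A)
crop(b,200,180,330,270,6,"pics/pre_scene.png")
E
```

```text
[ 0.41124023 -0.26112887  0.06001923] [7.44567950e-01 6.67546672e-01 9.61342310e-05] 0.007620391415879158
[[438.08140542 332.40665697]
 [406.08584489 298.17912564]
 [387.0220952  277.80973495]] [[176.12031337 205.43020713]
 [216.00781455 223.92957076]
 [240.79078208 235.42864678]]
```

View pics/pre_top.png

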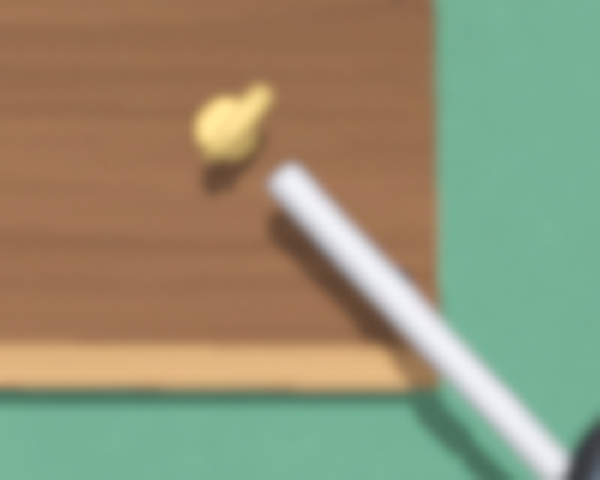

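View pics/pre_scene.png

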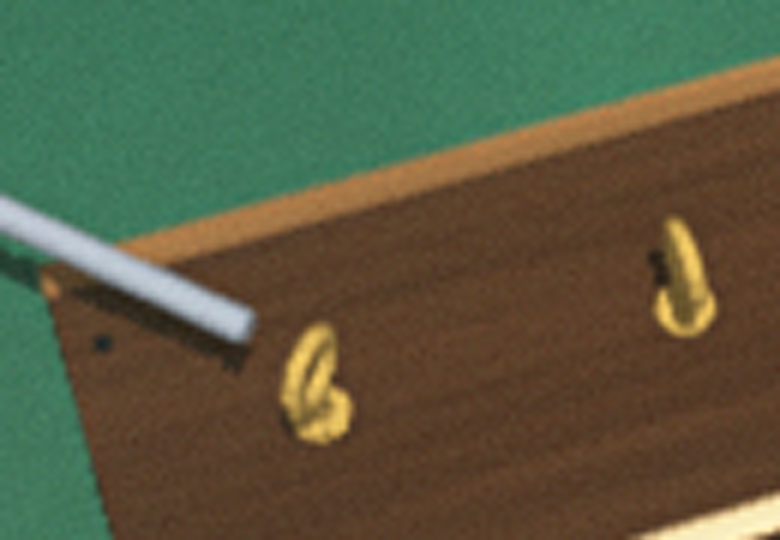

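Top crop: the bar tip is at (287,178), pointing a little to the right of the eye, whose loop runs from (270,88) down to the left. Scene crop: the tip is at (240,325), higher and nearer than the loop, whose hole is at about (315,375). Next I quantify the offset relative to the robot's own kinematics.

```bash
cat > meas.py <<'E'
from h import *
import sys
np.set_printoptions(precision=4,suppress=True)
def barline(n,img,box,z):
    x0,y0,x1,y1=box; hsv=cv2.cvtColor(img,cv2.COLOR_BGR2HSV)[y0:y1,x0:x1]
    m=((hsv[...,1]<45)&(hsv[...,2]>120)).astype(np.uint8)
    k,l,s,c=cv2.connectedComponentsWithStats(m); i=1+np.argmax(s[1:,4]); pts=np.argwhere(l==i)[:,::-1]+[x0,y0]
    W=w(n,pts,z)[:,:2]; vx,vy,cx,cy=cv2.fitLine(W.astype(np.float32),cv2.DIST_L2,0,1e-4,1e-4).ravel()
    d=np.array([vx,vy]); s=(W-[cx,cy])@d; return np.array([cx,cy]),d,s.min(),s.max()
if __name__=="__main__":
    o=bot.get_obs();T=o["eef_pos"];Y=o["eef_rot"][:2,1];X=o["eef_rot"][:2,0]
    for n,box in(("top",(340,250,430,330)),("scene",(195,190,260,260))):
        img=cv2.imread(f"pics/{n}4.png"); c,d,a,b=barline(n,img,box,T[2]+.0045)
        if d@Y<0: d=-d;a,b=-b,-a
        print(n,"deg",np.degrees(np.arctan2(d[1],d[0])),"robot",np.degrees(np.arctan2(Y[1],Y[0])),"lat off (tool x, mm) at TCP+130:",1000*((c+d*((T[:2]+Y*.13-c)@d)-T[:2]-Y*.13)@X),"tip from TCP",1000*((c+d*b-T[:2])@Y))
    src=open("fit.py").read().replace("(d-55)/40","(d-48)/30"); ns={"__name__":"f"}; exec(src,ns)
    for n,b in(("top",(365,255,388,285)),("scene",(240,230,265,260))):
        for yaw in(-.02,-.026):
          img=cv2.imread(f"pics/{n}0.png")
          r=ns["run"](n,img,b,[[.55,-.003,yaw,-2.3],[.55,-.003,yaw,-2.55]],(-.135,)); x,y,w_,t=r.x
          print(n,r.fun,"eye",x+.135*np.sin(w_),y-.135*np.cos(w_),"t",t,"hole",90+np.degrees(w_-t)-180)
E
python3 meas.py
```

```text
top deg 41.903 robot 41.87799719241013 lat off (tool x, mm) at TCP+130: 2.452149898239587 tip from TCP 161.30591132939938
scene deg 41.580822 robot 41.87799719241013 lat off (tool x, mm) at TCP+130: 2.639764599869607 tip from TCP 158.54713582481733
top 0.10565238803778919 eye 0.5504792094351303 -0.13751617327482157 t -2.2522136333046694 hole 36.21875339979903
top 0.10619477646808072 eye 0.5503988652309844 -0.1374363651816764 t -2.1933472202704403 hole 34.09567451712189
scene 0.09269981122230773 eye 0.5450211865715692 -0.13802130867356932 t -2.506181562128278 hole 53.08739395778747
scene 0.09298889056944698 eye 0.5449954846870897 -0.13806299748179499 t -2.51857167405406 hole 53.51511558359073
```

move_arm:
  fingers: [5,5,5,5,5,5,5,5,5,5]
  travel:
    - [-2,0,5]
    - [0,0,5]
    - [0,0,0]
    - [0,0,0]
    - [0,3,0]
    - [0,3,0]
    - [0,3,0]
    - [0,2,0]
    - [0,0,0]
    - [0,0,0]
  yaw: [0,0,0,0,0,0,0,0,0,0]

```text
clock: 13.4
eef_pos: [0.4203, -0.2551, 0.0493]
eef_rot: [[-0.668, 0.745, 0.0], [0.745, 0.668, -0.0], [-0.0, -0.0, -1.0]]
wrist_force: [-0.8, 0.8, -1.6]
opening: 0.0077
```

```bash
python3 - <<'E'
from h import *
b,_=bot.read_camera("scene"); a,_=bot.read_camera("top")
o=bot.get_obs(); print(o["eef_pos"],o["wrist_force"])
A=cv2.resize(a[255:305,355:405],None,fx=8,fy=8,interpolation=cv2.INTER_CUBIC)
B=cv2.resize(b[215:265,225:275],None,fx=8,fy=8,interpolation=cv2.INTER_CUBIC)
cv2.imwrite("pics/pre2.png",np.hstack([A,B]))
E
```

```text
[ 0.42021711 -0.25516312  0.04929631] [-0.26566088  0.34273431 -2.0946358 ]
```

View pics/pre2.png

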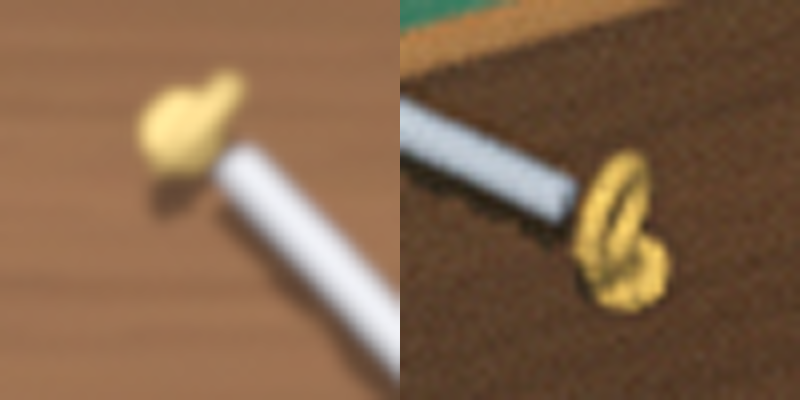

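Top half: the bar's axis from the tip at (237,163) runs to about (196,119), the loop's centre. Scene half: it passes roughly 3 mm under the loop centre at (612,215), within the 4 mm play. I'll raise it 1 mm and feed it in gently.

move_arm:
  fingers: [5,5,5,5,5,5,5,5,5,5]
  travel:
    - [0,0,-1]
    - [0,3,0]
    - [0,3,0]
    - [0,3,0]
    - [0,3,0]
    - [0,3,0]
    - [0,3,0]
    - [0,2,0]
    - [0,0,0]
    - [0,0,0]
  yaw: [0,0,0,0,0,0,0,0,0,0]

```text
clock: 14.5
eef_pos: [0.4352, -0.2418, 0.0503]
eef_rot: [[-0.667, 0.745, -0.0], [0.745, 0.667, -0.0], [0.0, -0.0, -1.0]]
wrist_force: [-0.2, -0.2, -2.0]
opening: 0.0076
```

move_arm:
  fingers: [5,5,5,5,5,5,5,5,5,5]
  travel:
    - [0,3,0]
    - [0,3,0]
    - [0,3,0]
    - [0,3,0]
    - [0,4,0]
    - [0,4,0]
    - [0,4,0]
    - [0,4,0]
    - [0,2,0]
    - [0,0,0]
  yaw: [0,0,0,0,0,0,0,0,0,0]

```text
clock: 15.5
eef_pos: [0.4577, -0.2215, 0.0503]
eef_rot: [[-0.668, 0.744, 0.0], [0.744, 0.668, -0.0], [-0.0, -0.0, -1.0]]
wrist_force: [0.3, -0.1, -1.5]
opening: 0.0071
```

```bash
python3 - <<'E'
from h import *
b,_=bot.read_camera("scene"); a,_=bot.read_camera("top")
o=bot.get_obs(); print(o["eef_pos"],o["wrist_force"],o["wrist_torque"])
A=cv2.resize(a[245:295,345:395],None,fx=8,fy=8,interpolation=cv2.INTER_CUBIC)
B=cv2.resize(b[215:265,225:275],None,fx=8,fy=8,interpolation=cv2.INTER_CUBIC)
cv2.imwrite("pics/ins.png",np.hstack([A,B]))
E
```

```text
[ 0.45748217 -0.22175863  0.0502957 ] [ 0.3585628   0.78776249 -1.41948618] [-0.02120076  0.0392026  -0.00293467]
```

View pics/ins.png

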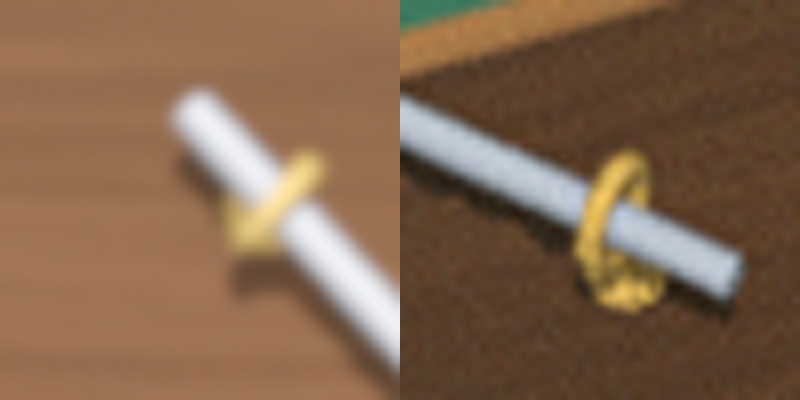

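The bar is through the loop: the tip is at (197,110) in the top half, with the loop from (320,155) to (235,245). I feed it on 70 mm so the eye sits about 54 mm from the grip.

move_arm:
  fingers: [5,5,5,5,5,5,5,5,5,5]
  travel:
    - [0,8,0]
    - [0,8,0]
    - [0,8,0]
    - [0,8,0]
    - [0,8,0]
    - [0,8,0]
    - [0,8,0]
    - [0,8,0]
    - [0,6,0]
    - [0,0,0]
  yaw: [0,0,0,0,0,0,0,0,0,0]
  newtons: 120

```text
clock: 16.6
eef_pos: [0.5102, -0.1745, 0.0503]
eef_rot: [[-0.668, 0.744, 0.0], [0.744, 0.668, -0.0], [-0.0, 0.0, -1.0]]
wrist_force: [-0.3, -0.9, -0.8]
opening: 0.0071
```

move_arm:
  fingers: [5,5,5,5,5,5,5,5,5,5]
  travel:
    - [4.7,0.2,0]
    - [4.7,0.2,0]
    - [4.7,0.2,0]
    - [4.7,0.2,0]
    - [4.7,0.2,0]
    - [4.7,0.2,0]
    - [4.7,0.2,0]
    - [0,0,0]
    - [0,0,0]
    - [0,0,0]
  yaw: [5,5,5,5,5,5,5,0,0,0]

```text
clock: 17.6
eef_pos: [0.4963, -0.1459, 0.0503]
eef_rot: [[-0.121, 0.993, 0.0], [0.993, 0.121, -0.0], [-0.0, 0.0, -1.0]]
wrist_force: [-0.5, 0.7, -1.8]
opening: 0.0072
```

```bash
cat > st.py <<'E'
from h import *
np.set_printoptions(precision=3,suppress=True)
o=bot.get_obs();T=o["eef_pos"];Y=o["eef_rot"][:2,1]
print(o["clock"],T,"bar deg",np.degrees(np.arctan2(Y[1],Y[0])),"pt at 54:",T[:2]+.054*Y,"F",o["wrist_force"],"M",o["wrist_torque"],"q6",o["qpos"][5],o["opening"])
E
python3 st.py
```

```text
17.6 [ 0.496 -0.146  0.05 ] bar deg 6.947657451248676 pt at 54: [ 0.55  -0.139] F [-0.499  0.655 -1.76 ] M [-0.008  0.103 -0.031] q6 -2.1936482722782844 0.0071700510787388715
```

move_arm:
  fingers: [5,5,5,5,5,5,5,5,5,5]
  travel:
    - [3.8,0.1,0]
    - [3.8,0.1,0]
    - [3.8,0.1,0]
    - [3.8,0.1,0]
    - [3.8,0.1,0]
    - [0,0,0]
    - [0,0,0]
    - [0,0,0]
    - [0,0,0]
    - [0,0,0]
  yaw: [4,4,4,4,4,0,0,0,0,0]

```text
clock: 18.6
eef_pos: [0.4972, -0.1278, 0.0504]
eef_rot: [[0.225, 0.974, 0.0], [0.974, -0.225, -0.001], [-0.001, 0.001, -1.0]]
wrist_force: [-0.7, -4.4, -2.5]
opening: 0.007
```

```bash
python3 st.py
```

```text
18.6 [ 0.497 -0.128  0.05 ] bar deg -13.019316179010723 pt at 54: [ 0.55 -0.14] F [-0.659 -4.379 -2.469] M [-0.89   0.24   0.083] q6 -1.811088060292017 0.007034482293246607
```

move_arm:
  fingers: [5,5,5,5,5,5,5,5,5,5]
  travel:
    - [4.7,0.2,0]
    - [4.7,0.2,0]
    - [4.7,0.2,0]
    - [4.7,0.2,0]
    - [4.7,0.2,0]
    - [4.7,0.2,0]
    - [0,0,0]
    - [0,0,0]
    - [0,0,0]
    - [0,0,0]
  yaw: [5,5,5,5,5,5,0,0,0,0]

```text
clock: 19.6
eef_pos: [0.51, -0.1037, 0.0501]
eef_rot: [[0.682, 0.731, -0.001], [0.731, -0.682, -0.002], [-0.002, 0.001, -1.0]]
wrist_force: [-1.5, -8.0, -4.3]
opening: 0.0076
```

```bash
python3 st.py
```

```text
19.6 [ 0.51  -0.104  0.05 ] bar deg -43.02751595511932 pt at 54: [ 0.549 -0.141] F [-1.528 -8.015 -4.317] M [-1.324  0.365 -0.046] q6 -1.2320237675776933 0.007576369891603366
```

move_arm:
  fingers: [5,5,5,5,5,5,5,5,5,5]
  travel:
    - [4.7,0.2,0]
    - [4.7,0.2,0]
    - [4.7,0.2,0]
    - [4.7,0.2,0]
    - [4.7,0.2,0]
    - [0,0,0]
    - [0,0,0]
    - [0,0,0]
    - [0,0,0]
    - [0,0,0]
  yaw: [5,5,5,5,5,0,0,0,0,0]

```text
clock: 20.6
eef_pos: [0.5284, -0.091, 0.0498]
eef_rot: [[0.927, 0.374, -0.002], [0.374, -0.927, -0.002], [-0.003, 0.001, -1.0]]
wrist_force: [-3.0, -11.8, -4.9]
opening: 0.0073
```

```bash
python3 st.py
```

```text
20.6 [ 0.528 -0.091  0.05 ] bar deg -68.01992196444412 pt at 54: [ 0.549 -0.141] F [ -3.024 -11.777  -4.913] M [-1.645  0.647 -0.06 ] q6 -0.757857798924031 0.0073319634995948945
```

The eye is being carried: the resisting tangential force is about 7 N at 54 mm, or 0.39 N m. The bar has gone half way, so I let go and look.

move_arm:
  fingers: [40,40,40,40,40,40,40,40,40,40]
  travel:
    - [0,0,0]
    - [0,0,0]
    - [0,0,0]
    - [0,0,0]
    - [0,0,0]
    - [0,0,0]
    - [0,0,0]
    - [0,0,0]
    - [0,0,0]
    - [0,0,0]
  yaw: [0,0,0,0,0,0,0,0,0,0]

```text
clock: 21.6
eef_pos: [0.5295, -0.0888, 0.0503]
eef_rot: [[0.928, 0.372, -0.0], [0.372, -0.928, 0.0], [-0.0, -0.0, -1.0]]
wrist_force: [0.3, -0.1, 0.2]
opening: 0.0401
```

move_arm:
  fingers: [40,40,40,40,40,40,40,40,40,40]
  travel:
    - [0,0,-30]
    - [0,0,-40]
    - [0,0,-30]
    - [0,0,0]
    - [0,-40,0]
    - [0,-40,0]
    - [0,0,0]
    - [0,0,0]
    - [0,0,0]
    - [0,0,0]
  yaw: [0,0,0,0,0,0,0,0,0,0]

```text
clock: 22.6
eef_pos: [0.5002, -0.0155, 0.1501]
eef_rot: [[0.928, 0.371, 0.0], [0.371, -0.928, -0.0], [-0.0, 0.0, -1.0]]
wrist_force: [0.1, 0.0, 0.4]
opening: 0.0398
```

```bash
python3 st.py; python3 - <<'E'
from h import *
np.set_printoptions(precision=3,suppress=True)
b,db=bot.read_camera("scene"); a,da=bot.read_camera("top")
cv2.imwrite("pics/top6.png",a); cv2.imwrite("pics/scene6.png",b); np.save("pics/d6.npy",db); np.save("pics/dt6.npy",da)
A=cv2.resize(a[230:330,325:425],None,fx=4,fy=4,interpolation=cv2.INTER_CUBIC)
B=cv2.resize(b[180:280,220:320],None,fx=4,fy=4,interpolation=cv2.INTER_CUBIC)
cv2.imwrite("pics/rel.png",np.hstack([A,B]))
E
```

```text
22.6 [ 0.5   -0.016  0.15 ] bar deg -68.19777357735421 pt at 54: [ 0.52  -0.066] F [0.068 0.015 0.431] M [-0.004  0.003 -0.041] q6 -0.6345087637649713 0.03977342136882659
```

View pics/rel.png

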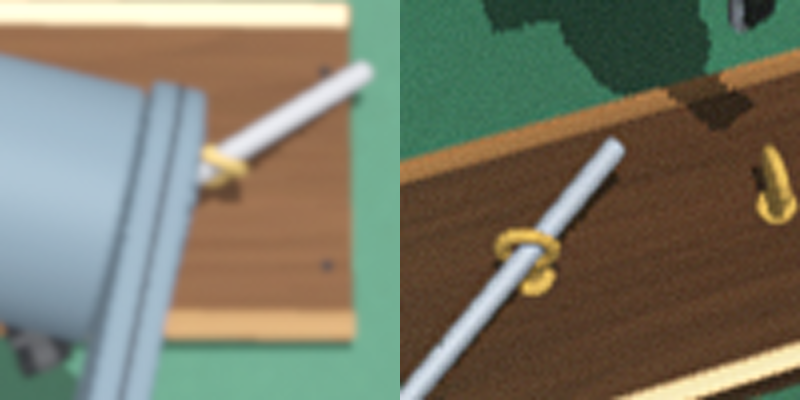

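The bar has tipped with its far end down, at the board's end (top half (368,70)). Its near end is raised, at (615,150) in the scene half. The eye sits about half turned and neither has moved otherwise. I'll fit the bar in 3D from the depth image.

```bash
cat > bar3.py <<'E'
from h import *
np.set_printoptions(precision=4,suppress=True)
def bar3(n,img,dep,box):
    x0,y0,x1,y1=box; hsv=cv2.cvtColor(img,cv2.COLOR_BGR2HSV)[y0:y1,x0:x1]
    m=((hsv[...,1]<60)&(hsv[...,2]>120)).astype(np.uint8)
    k,l,s,c=cv2.connectedComponentsWithStats(m); L=np.isin(l,[i for i in range(1,k) if s[i,4]>25]); 
    pts=np.argwhere(L)[:,::-1]+[x0,y0]; C=bot.camera_params(n); R=cv2.Rodrigues(C["rvec"])[0]
    u=cv2.undistortPoints(pts.astype(float).reshape(-1,1,2),C["K"],C["distortion"])[:,0]
    z=dep[pts[:,1],pts[:,0]]; ok=z>0; P=(np.c_[u,np.ones(len(u))]*z[:,None]-C["tvec"])@R
    return P[ok],pts[ok],s
b=cv2.imread("pics/scene6.png"); d=np.load("pics/d6.npy")
P,pts,s=bar3("scene",b,d,(190,205,285,320)); 
# keep points near plausible line, robust fit
for i in range(4):
    c=np.median(P,0) if i==0 else P.mean(0); v=np.linalg.svd(P-c)[2][0]; r=np.linalg.norm((P-c)-np.outer((P-c)@v,v),axis=1); P=P[r<max(.008,2.5*np.median(r))]
c=P.mean(0); v=np.linalg.svd(P-c)[2][0]; v*=np.sign(v[0]); t=(P-c)@v
print(len(P),"surface centre",c,"dir",v,"deg",np.degrees(np.arctan2(v[1],v[0])),"tilt",np.degrees(np.arcsin(v[2])),"ends",c+v*t.min(),c+v*t.max(),"len",np.ptp(t))
# board top depth check
from numpy import *
C=bot.camera_params("scene"); R=cv2.Rodrigues(C["rvec"])[0]
q=px("scene",[[.5,-.06,.022],[.6,-.06,.022]]).round().astype(int); uu=cv2.undistortPoints(q.astype(float).reshape(-1,1,2),C["K"],C["distortion"])[:,0]
print("board z", ((np.c_[uu,np.ones(2)]*array([[d[j,i]] for i,j in q])-C["tvec"])@R))
print("top far tip",w("top",[[417,247.5]],.03), "scene near end",w("scene",[[273.75,217.5]],.066))
E
python3 bar3.py
```

```text
444 surface centre [ 0.5583 -0.1539  0.0504] dir [ 0.4953 -0.8377 -0.23  ] deg -59.404312832904075 tilt -13.295045059491075 ends [ 0.5128 -0.077   0.0715] [ 0.6016 -0.2271  0.0303] len 0.17920131471022363
board z [[ 0.4949 -0.0598  0.0163]
 [ 0.5988 -0.059   0.0201]]
top far tip [[ 0.6006 -0.2289  0.03  ]] scene near end [[ 0.5133 -0.0783  0.066 ]]
```

move_arm:
  fingers: [40,40,40,40,40,40,40,40,40,40]
  travel:
    - [0,0,0]
    - [0,0,0]
    - [-10,40,0]
    - [-10.5,39,0]
    - [0,0,25]
    - [0,0,30]
    - [0,0,25]
    - [0,0,8]
    - [0,0,5]
    - [0,0,0]
  yaw: [-4.4,-4.4,0,0,0,0,0,0,0,0]

```text
clock: 23.7
eef_pos: [0.5226, -0.0933, 0.0575]
eef_rot: [[0.86, 0.51, 0.0], [0.51, -0.86, -0.0], [0.0, 0.0, -1.0]]
wrist_force: [0.3, -0.2, 0.2]
opening: 0.04
```

move_arm:
  fingers: [5,5,5,5,5,5,5,5,5,5]
  travel:
    - [0,0,0]
    - [0,0,0]
    - [0,0,0]
    - [0,0,0]
    - [0,0,0]
    - [0,0,0]
    - [0,0,0]
    - [0,0,0]
    - [0,0,0]
    - [0,0,0]
  yaw: [0,0,0,0,0,0,0,0,0,0]

```text
clock: 24.7
eef_pos: [0.5224, -0.0932, 0.0574]
eef_rot: [[0.86, 0.51, 0.0], [0.51, -0.86, -0.0], [0.0, 0.0, -1.0]]
wrist_force: [-3.3, -2.6, 6.4]
opening: 0.0071
```

```bash
python3 st.py
```

```text
24.7 [ 0.522 -0.093  0.057] bar deg -59.33811184664924 pt at 54: [ 0.55 -0.14] F [-3.291 -2.634  6.395] M [-0.528  0.463 -0.153] q6 -0.9216701689033074 0.0071302395912508
```

move_arm:
  fingers: [5,5,5,5,5,5,5,5,5,5]
  travel:
    - [0,0,-2]
    - [0,0,-2]
    - [0,0,0]
    - [4.6,0.2,0]
    - [4.6,0.2,0]
    - [4.6,0.2,0]
    - [4.6,0.2,0]
    - [0,0,0]
    - [0,0,0]
    - [0,0,0]
  yaw: [0,0,0,5,5,5,5,0,0,0]

```text
clock: 25.7
eef_pos: [0.5384, -0.0864, 0.0606]
eef_rot: [[0.983, 0.186, -0.003], [0.186, -0.983, 0.0], [-0.002, -0.001, -1.0]]
wrist_force: [-4.0, -4.0, -1.6]
opening: 0.0069
```

```bash
python3 st.py
```

```text
25.7 [ 0.538 -0.086  0.061] bar deg -79.27965325179791 pt at 54: [ 0.548 -0.139] F [-4.026 -3.964 -1.604] M [-0.601  0.592  0.114] q6 -0.5500030123905386 0.006857110159546415
```

Turning again with a modest resisting force. I continue in 25–30° steps.

move_arm:
  fingers: [5,5,5,5,5,5,5,5,5,5]
  travel:
    - [4.6,0.2,0]
    - [4.6,0.2,0]
    - [4.6,0.2,0]
    - [4.6,0.2,0]
    - [4.6,0.2,0]
    - [4.6,0.2,0]
    - [0,0,0]
    - [0,0,0]
    - [0,0,0]
    - [0,0,0]
  yaw: [5,5,5,5,5,5,0,0,0,0]

```text
clock: 26.7
eef_pos: [0.5655, -0.0887, 0.0603]
eef_rot: [[0.944, -0.33, -0.003], [-0.33, -0.944, 0.0], [-0.003, 0.001, -1.0]]
wrist_force: [-3.1, -3.6, -2.9]
opening: 0.0074
```

```bash
python3 st.py
```

```text
26.7 [ 0.566 -0.089  0.06 ] bar deg -109.26414952466064 pt at 54: [ 0.548 -0.14 ] F [-3.126 -3.599 -2.932] M [-0.7    0.59   0.285] q6 -0.012843098727195494 0.007379534680649262
```

move_arm:
  fingers: [5,5,5,5,5,5,5,5,5,5]
  travel:
    - [4.6,0.2,0]
    - [4.6,0.2,0]
    - [4.6,0.2,0]
    - [0,0,0]
    - [0,0,0]
    - [0,0,0]
    - [0,0,0]
    - [0,0,0]
    - [0,0,0]
    - [0,0,0]
  yaw: [5,5,5,0,0,0,0,0,0,0]

```text
clock: 27.7
eef_pos: [0.5777, -0.0948, 0.0601]
eef_rot: [[0.827, -0.563, -0.003], [-0.563, -0.827, 0.0], [-0.003, 0.002, -1.0]]
wrist_force: [-3.3, -3.9, -4.7]
opening: 0.0073
```

```bash
python3 st.py
```

```text
27.7 [ 0.578 -0.095  0.06 ] bar deg -124.25648875396355 pt at 54: [ 0.547 -0.139] F [-3.295 -3.893 -4.672] M [-0.713  0.508  0.29 ] q6 0.24599902756520597 0.00732382707984077
```

```bash
cat >> st.py <<'E'
r=T[:2]-np.array([.549,-.139]);F=o["wrist_force"];print("moment about eye",o["wrist_torque"][2]+r[0]*F[1]-r[1]*F[0])
E
```

move_arm:
  fingers: [5,5,5,5,5,5,5,5,5,5]
  travel:
    - [2.8,0.1,0]
    - [2.8,0.1,0]
    - [2.8,0.1,0]
    - [0,0,0]
    - [0,0,0]
    - [0,0,0]
    - [0,0,0]
    - [0,0,0]
    - [0,0,0]
    - [0,0,0]
  yaw: [3,3,3,0,0,0,0,0,0,0]

```text
clock: 28.7
eef_pos: [0.5842, -0.0999, 0.0602]
eef_rot: [[0.728, -0.685, -0.003], [-0.685, -0.728, 0.001], [-0.003, 0.002, -1.0]]
wrist_force: [-3.4, -4.4, -10.2]
opening: 0.0075
```

```bash
python3 st.py
```

```text
28.7 [ 0.584 -0.1    0.06 ] bar deg -133.25916794257105 pt at 54: [ 0.547 -0.139] F [ -3.4    -4.406 -10.218] M [-0.706  0.521  0.314] q6 0.3981275255437701 0.007457641591963832
moment about eye 0.29145433765693785
```

move_arm:
  fingers: [5,5,5,5,5,5,5,5,5,5]
  travel:
    - [1.9,0,0]
    - [1.9,0,0]
    - [0,0,0]
    - [0,0,0]
    - [0,0,0]
    - [0,0,0]
    - [0,0,0]
    - [0,0,0]
    - [0,0,0]
    - [0,0,0]
  yaw: [2,2,0,0,0,0,0,0,0,0]

```text
clock: 29.7
eef_pos: [0.5868, -0.1024, 0.0601]
eef_rot: [[0.679, -0.734, -0.003], [-0.734, -0.679, 0.001], [-0.003, 0.002, -1.0]]
wrist_force: [-3.8, -3.6, -11.2]
opening: 0.0072
```

```bash
python3 st.py
```

```text
29.7 [ 0.587 -0.102  0.06 ] bar deg -137.23710761976665 pt at 54: [ 0.547 -0.139] F [ -3.76   -3.569 -11.15 ] M [-0.681  0.618  0.365] q6 0.4649118268481473 0.007174643927944498
moment about eye 0.36788982570069106
```

move_arm:
  fingers: [5,5,5,5,5,5,5,5,5,5]
  travel:
    - [0,0,1]
    - [1.9,0,0]
    - [0,0,0]
    - [1.9,0,0]
    - [0,0,0]
    - [0,0,0]
    - [0,0,0]
    - [0,0,0]
    - [0,0,0]
    - [0,0,0]
  yaw: [0,2,0,2,0,0,0,0,0,0]

```text
clock: 30.7
eef_pos: [0.5892, -0.1051, 0.0596]
eef_rot: [[0.626, -0.78, -0.003], [-0.78, -0.626, 0.001], [-0.003, 0.002, -1.0]]
wrist_force: [-4.9, -1.8, -6.9]
opening: 0.0074
```

```bash
python3 st.py
```

```text
30.7 [ 0.589 -0.105  0.06 ] bar deg -141.2172478337352 pt at 54: [ 0.547 -0.139] F [-4.855 -1.789 -6.89 ] M [-0.547  0.93   0.421] q6 0.5315918591373044 0.007447359195223772
moment about eye 0.514159834723942
```

move_arm:
  fingers: [5,5,5,5,5,5,5,5,5,5]
  travel:
    - [1.9,0,0]
    - [0,0,0]
    - [0,0,0]
    - [0,0,0]
    - [0,0,0]
    - [0,0,0]
    - [0,0,0]
    - [0,0,0]
    - [0,0,0]
    - [0,0,0]
  yaw: [2,0,0,0,0,0,0,0,0,0]

```text
clock: 31.7
eef_pos: [0.5901, -0.1062, 0.0595]
eef_rot: [[0.599, -0.801, -0.004], [-0.801, -0.599, 0.001], [-0.003, 0.002, -1.0]]
wrist_force: [-6.1, -2.7, -7.4]
opening: 0.0074
```

```bash
python3 st.py
```

```text
31.7 [ 0.59  -0.106  0.06 ] bar deg -143.18882302831474 pt at 54: [ 0.547 -0.139] F [-6.108 -2.748 -7.385] M [-0.427  0.947  0.573] q6 0.5645638191916775 0.0073737578675964165
moment about eye 0.6599552618111996
```

The moment climbs 0.29 → 0.37 → 0.51 → 0.66 N m, so the eye is at the stop. I'll nip it up a little more and then check with the camera.

move_arm:
  fingers: [5,5,5,5,5,5,5,5,5,5]
  travel:
    - [1.9,0,0]
    - [0,0,0]
    - [1.9,0,0]
    - [0,0,0]
    - [0,0,0]
    - [0,0,0]
    - [0,0,0]
    - [0,0,0]
    - [0,0,0]
    - [0,0,0]
  yaw: [2,0,2,0,0,0,0,0,0,0]

```text
clock: 32.7
eef_pos: [0.5917, -0.1083, 0.0593]
eef_rot: [[0.543, -0.84, -0.005], [-0.84, -0.543, 0.002], [-0.005, 0.003, -1.0]]
wrist_force: [-6.6, 0.5, -5.7]
opening: 0.007
```

```bash
python3 st.py
```

```text
32.7 [ 0.592 -0.108  0.059] bar deg -147.11603431854567 pt at 54: [ 0.546 -0.138] F [-6.616  0.49  -5.697] M [-0.114  1.133  0.984] q6 0.6301125282934491 0.006991748346565564
moment about eye 1.2081644035083379
```

The moment is 1.2 N m against the stop. Next I back the bar off into the free play, staying clear of the row's line, before drawing it out.

move_arm:
  fingers: [5,5,5,5,5,5,5,5,5,5]
  travel:
    - [-2.8,0.1,0]
    - [-4.6,0.2,0]
    - [-4.6,0.2,0]
    - [-4.6,0.2,0]
    - [-4.6,0.2,0]
    - [-4.6,0.2,0]
    - [0,0,0]
    - [0,0,0]
    - [0,0,0]
    - [0,0,0]
  yaw: [-3,-5,-5,-5,-5,-5,0,0,0,0]

```text
clock: 33.7
eef_pos: [0.5761, -0.0927, 0.0606]
eef_rot: [[0.871, -0.491, 0.001], [-0.491, -0.871, -0.0], [0.001, -0.0, -1.0]]
wrist_force: [0.7, 0.1, -1.1]
opening: 0.0071
```

```bash
python3 st.py; python3 - <<'E'
from h import *
b,db=bot.read_camera("scene"); cv2.imwrite("pics/scene7.png",b); np.save("pics/d7.npy",db)
s=open("bar3.py").read().replace("scene6","scene7").replace("d6","d7").replace("(190,205,285,320)","(190,205,330,320)").split("# board")[0]; exec(s)
E
```

```text
33.7 [ 0.576 -0.093  0.061] bar deg -119.39634181181701 pt at 54: [ 0.55 -0.14] F [ 0.722  0.06  -1.093] M [ 0.104 -0.034 -0.047] q6 0.16204834153291645 0.007052290655808543
moment about eye -0.07897411329349455
261 surface centre [ 0.5348 -0.1659  0.0479] dir [0.4876 0.839  0.2416] deg 59.835283011731065 tilt 13.979825034991748 ends [ 0.4993 -0.2269  0.0304] [ 0.5865 -0.0769  0.0736] len 0.1788318442791938
```

The bar hangs free at 13–14° tilt. I draw it out along its own axis.

move_arm:
  fingers: [5,5,5,5,5,5,5,5,5,5]
  travel:
    - [0,-5,-1.2]
    - [0,-5,-1.2]
    - [0,-8,-1.9]
    - [0,-8,-1.9]
    - [0,-8,-1.9]
    - [0,-8,-1.9]
    - [0,-8,-1.9]
    - [0,-8,-1.9]
    - [0,-5,-1.2]
    - [0,0,0]
  yaw: [0,0,0,0,0,0,0,0,0,0]

```text
clock: 34.75
eef_pos: [0.6069, -0.037, 0.0755]
eef_rot: [[0.872, -0.489, 0.001], [-0.489, -0.872, -0.0], [0.0, -0.0, -1.0]]
wrist_force: [-0.2, 0.6, -0.7]
opening: 0.0071
```

```bash
python3 st.py
```

```text
34.75 [ 0.607 -0.037  0.076] bar deg -119.28937337845282 pt at 54: [ 0.58  -0.084] F [-0.153  0.619 -0.726] M [ 0.117 -0.049  0.013] q6 0.2668607342845655 0.0071266315970926536
moment about eye 0.06396385136069162
```

move_arm:
  fingers: [5,5,5,5,5,5,5,5,5,5]
  travel:
    - [0,-8,-1.9]
    - [0,-8,-1.9]
    - [0,-8,-1.9]
    - [0,-8,-1.9]
    - [0,-8,-1.9]
    - [0,-8,-1.9]
    - [0,-8,-1.9]
    - [0,-8,-1.9]
    - [0,-8,-1.9]
    - [0,0,0]
  yaw: [0,0,0,0,0,0,0,0,0,0]

```text
clock: 35.75
eef_pos: [0.6424, 0.0261, 0.0927]
eef_rot: [[0.872, -0.489, 0.001], [-0.489, -0.872, 0.0], [0.001, -0.001, -1.0]]
wrist_force: [-0.4, 0.5, -1.5]
opening: 0.007
```

```bash
python3 st.py
```

```text
35.75 [0.642 0.026 0.093] bar deg -119.28328284717398 pt at 54: [ 0.616 -0.021] F [-0.369  0.501 -1.544] M [ 0.078 -0.084  0.042] q6 0.3781620691276555 0.006964823638708976
moment about eye 0.14939254707674157
```

move_arm:
  fingers: [5,5,5,5,5,5,5,5,5,5]
  travel:
    - [0,0,-20]
    - [0,0,-30]
    - [0,0,-20]
    - [-15,-20,0]
    - [-25,-34,0]
    - [-25,-34,0]
    - [-25,-34,0]
    - [-25,-34,0]
    - [-25,-34,0]
    - [-25,-34,0]
  yaw: [0,0,0,0,0,0,0,0,0,0]

```text
clock: 36.75
eef_pos: [0.6072, 0.3025, 0.1624]
eef_rot: [[0.872, -0.49, -0.0], [-0.49, -0.872, -0.0], [0.0, 0.0, -1.0]]
wrist_force: [0.5, 0.2, -1.2]
opening: 0.0072
```

move_arm:
  fingers: [5,5,5,5,5,5,5,5,5,5]
  travel:
    - [-25,-34,0]
    - [-25,-34,0]
    - [-13,-13,0]
    - [0,0,0]
    - [0,0,0]
    - [0,0,0]
    - [0,0,0]
    - [0,0,0]
    - [0,0,0]
    - [0,0,0]
  yaw: [0,0,0,8.5,8.5,8.5,8.5,8.5,8.5,0]

```text
clock: 37.75
eef_pos: [0.5926, 0.4017, 0.1622]
eef_rot: [[0.166, -0.986, -0.0], [-0.986, -0.166, -0.001], [0.001, 0.0, -1.0]]
wrist_force: [0.5, 0.2, -2.2]
opening: 0.0075
```

```bash
python3 st.py|head -1; python3 - <<'E'
from h import *
np.set_printoptions(precision=4,suppress=True)
b,db=bot.read_camera("scene"); a,_=bot.read_camera("top"); cv2.imwrite("pics/scene8.png",b); cv2.imwrite("pics/top8.png",a); np.save("pics/d8.npy",db)
src=open("fit.py").read().replace("(d-55)/40","(d-48)/30"); ns={"__name__":"f"}; exec(src,ns)
for n,bx in(("top",(365,255,392,290)),("scene",(240,225,270,260))):
    r=ns["run"](n,cv2.imread(f"pics/{n}8.png"),bx,[[.549,-.004,-.023,.15],[.549,-.004,-.023,-.25]],(-.135,)); x,y,w_,t=r.x
    print(n,r.fun,"eye",x+.135*np.sin(w_),y-.135*np.cos(w_),"t",t,"loop yaw",np.degrees(w_-t))
A=cv2.resize(a[250:290,240:400],None,fx=5,fy=5,interpolation=cv2.INTER_CUBIC)
B=cv2.resize(b[185:265,230:390],None,fx=5,fy=5,interpolation=cv2.INTER_CUBIC)
cv2.imwrite("pics/eyes8.png",np.vstack([A,B])[:600])
# tray box in scene projected for bar end search
T=bot.get_obs()["eef_pos"];Y=bot.get_obs()["eef_rot"][:,1]
print(px("scene",[T+Y*.02,T+Y*.155-[0,0,.035]]), px("scene",[T-Y*.02+[0,0,.01]]))
E
```

```text
37.75 [0.593 0.402 0.162] bar deg -170.45316687793147 pt at 54: [0.539 0.393] F [ 0.453  0.239 -2.227] M [ 0.015 -0.129 -0.027] q6 1.8449553581943847 0.0074595635104455224
top 0.1425386972957048 eye 0.5495640014527605 -0.13814721007140773 t 0.06361952995739376 loop yaw -4.2823274883065645
scene 0.12376416576022876 eye 0.5447438796754336 -0.13781836687776852 t 0.05436342642335923 loop yaw -4.026239164152906
[[503.7672 144.8242]
 [456.6174 115.9128]] [[519.4552 154.5867]]
```

View pics/eyes8.png

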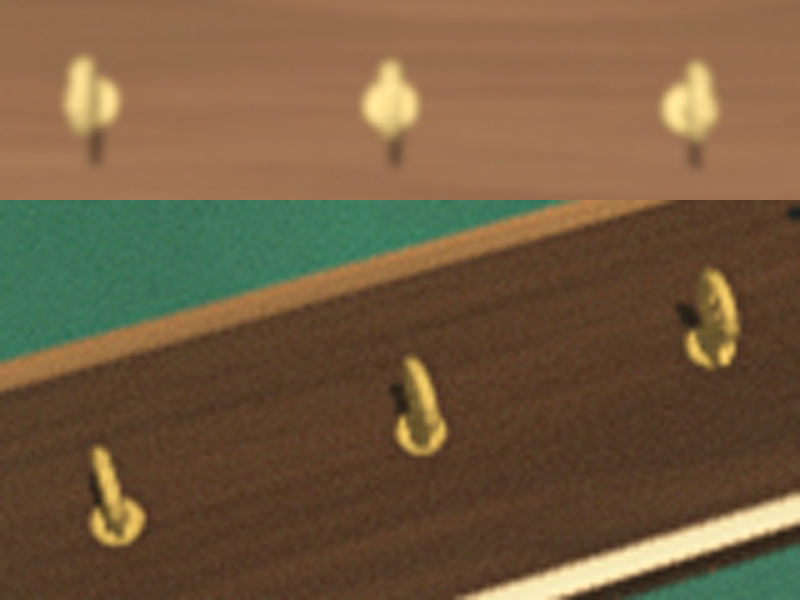

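Top and scene crops: the loose eye's loop, at (695,85) and (105,480), now stands in line with the other two with its collar flat. The fit gives 0.05–0.06 rad, which is zero within its error. Next I lay the bar down, tip first.

move_arm:
  fingers: [5,5,5,5,5,5,5,5,5,5]
  travel:
    - [0,0,20]
    - [0,0,30]
    - [0,0,30]
    - [0,0,20]
    - [0,0,10]
    - [0,0,4]
    - [0,0,0]
    - [0,0,0]
    - [0,0,0]
    - [0,0,0]
  yaw: [0,0,0,0,0,0,0,0,0,0]

```text
clock: 38.85
eef_pos: [0.593, 0.4029, 0.0496]
eef_rot: [[0.168, -0.986, 0.002], [-0.986, -0.168, 0.001], [-0.0, -0.002, -1.0]]
wrist_force: [0.3, -0.0, -1.1]
opening: 0.0075
```

move_arm:
  fingers: [5,5,5,5,5,5,5,5,5,5]
  travel:
    - [0,0,0]
    - [0,0,2]
    - [0,0,2]
    - [0,0,2]
    - [0,0,2]
    - [0,0,2]
    - [0,0,2]
    - [0,0,2]
    - [0,0,2]
    - [0,0,0]
  yaw: [0,0,0,0,0,0,0,0,0,0]
  newtons: 40

```text
clock: 39.85
eef_pos: [0.5932, 0.4028, 0.0329]
eef_rot: [[0.168, -0.986, 0.002], [-0.986, -0.168, 0.001], [-0.0, -0.002, -1.0]]
wrist_force: [4.2, 1.0, 4.4]
opening: 0.0069
```

```bash
python3 st.py|head -1
```

```text
39.85 [0.593 0.403 0.033] bar deg -170.35668834441344 pt at 54: [0.54  0.394] F [4.249 0.991 4.423] M [ 0.042 -0.069  0.028] q6 1.8438905860078225 0.006909002944534901
```

move_arm:
  fingers: [5,5,5,5,5,5,5,5,5,5]
  travel:
    - [0,0,0]
    - [0,0,0]
    - [0,0,2]
    - [0,0,2]
    - [0,0,2]
    - [0,0,2]
    - [0,0,2]
    - [0,0,2]
    - [0,0,2]
    - [0,0,0]
  yaw: [0,0,0,0,0,0,0,0,0,0]
  newtons: 25

```text
clock: 40.85
eef_pos: [0.5908, 0.4019, 0.0169]
eef_rot: [[0.168, -0.986, -0.003], [-0.986, -0.168, -0.002], [0.001, 0.004, -1.0]]
wrist_force: [-1.0, -0.8, -0.6]
opening: 0.0078
```

```bash
python3 st.py|head -1
```

```text
40.85 [0.591 0.402 0.017] bar deg -170.306335495794 pt at 54: [0.538 0.393] F [-0.975 -0.814 -0.629] M [-0.064  0.029  0.016] q6 1.8436112559870805 0.007785669547750826
```

move_arm:
  fingers: [5,5,5,5,5,5,5,5,5,5]
  travel:
    - [0,0,2]
    - [0,0,2]
    - [0,0,2]
    - [0,0,2]
    - [0,0,2]
    - [0,0,1]
    - [0,0,0]
    - [0,0,0]
    - [0,0,0]
    - [0,0,0]
  yaw: [0,0,0,0,0,0,0,0,0,0]

```text
clock: 41.85
eef_pos: [0.5924, 0.4026, 0.0076]
eef_rot: [[0.168, -0.986, 0.0], [-0.986, -0.168, 0.0], [-0.0, -0.0, -1.0]]
wrist_force: [-0.9, 0.3, -1.1]
opening: 0.0074
```

```bash
python3 st.py|head -1;  python3 - <<'E'
from h import *
b,db=bot.read_camera("scene"); cv2.imwrite("pics/scene9.png",b); np.save("pics/d9.npy",db)
s=open("bar3.py").read().replace("scene6","scene9").replace("d6","d9").replace("(190,205,285,320)","(440,140,520,215)").split("# board")[0]; exec(s)
E
```

```text
41.85 [0.592 0.403 0.008] bar deg -170.33824328307898 pt at 54: [0.539 0.394] F [-0.926  0.263 -1.136] M [ 0.043  0.016 -0.013] q6 1.8437854389486101 0.00736710170037033Traceback (most recent call last):
  File "<stdin>", line 3, in <module>
  File "<string>", line 12, in <module>
  File "<string>", line 8, in bar3
cv2.error: OpenCV(4.12.0) /io/opencv/modules/calib3d/src/undistort.dispatch.cpp:347: error: (-215:Assertion failed) CV_IS_MAT(_src) && CV_IS_MAT(_dst) && (_src->rows == 1 || _src->cols == 1) && (_dst->rows == 1 || _dst->cols == 1) && _src->cols + _src->rows - 1 == _dst->rows + _dst->cols - 1 && (CV_MAT_TYPE(_src->type) == CV_32FC2 || CV_MAT_TYPE(_src->type) == CV_64FC2) && (CV_MAT_TYPE(_dst->type) == CV_32FC2 || CV_MAT_TYPE(_dst->type) == CV_64FC2) in function 'cvUndistortPointsInternal'
```

move_arm:
  fingers: [5,5,5,5,5,5,5,5,5,5]
  travel:
    - [0,0,1]
    - [0,0,0]
    - [0,0,1]
    - [0,0,0]
    - [0,0,1]
    - [0,0,0]
    - [0,0,0]
    - [0,0,0]
    - [0,0,0]
    - [0,0,0]
  yaw: [0,0,0,0,0,0,0,0,0,0]

```text
clock: 42.9
eef_pos: [0.5926, 0.4027, 0.0065]
eef_rot: [[0.168, -0.986, 0.001], [-0.986, -0.168, 0.0], [-0.0, -0.001, -1.0]]
wrist_force: [-3.1, -2.4, 10.2]
opening: 0.007
```

```bash
python3 st.py|head -1;  python3 - <<'E'
from h import *
np.set_printoptions(precision=4,suppress=True)
P=[[.592-.98*s,.4026-.168*s,.015] for s in(-.02,0,.05,.1,.16)]
for n in("scene","top"):
    b,d=bot.read_camera(n); cv2.imwrite(f"pics/{n}9.png",b); np.save(f"pics/{n}9.npy",d); q=px(n,P).round().astype(int); print(n,q.tolist(),[b[j,i].tolist() for i,j in q],[float(d[j,i]) for i,j in q])
E
```

```text
42.9 [0.593 0.403 0.006] bar deg -170.33030351344814 pt at 54: [0.539 0.394] F [-3.06  -2.438 10.188] M [-0.429  0.633  0.034] q6 1.8438124694665858 0.0069564038259430075
scene [[493, 201], [487, 195], [473, 180], [459, 166], [444, 149]] [[33, 35, 31], [41, 38, 34], [75, 71, 63], [112, 107, 98], [53, 52, 48]] [1.0567764043807983, 1.0424891710281372, 0.9745227098464966, 1.0957894325256348, 1.1229441165924072]
top [[141, 247], [142, 255], [144, 277], [147, 298], [151, 324]] [[87, 83, 81], [60, 56, 55], [157, 152, 151], [146, 142, 141], [184, 178, 176]] [1.0558918714523315, 1.1064943075180054, 0.0, 1.1418590545654297, 1.1379899978637695]
```

The bar now bears on the tray floor with 10 N upward. I release it with a small opening and lift straight up.

move_arm:
  fingers: [14,16,20,24,28,30,30,30,30,30]
  travel:
    - [0,0,0]
    - [0,0,0]
    - [0,0,0]
    - [0,0,0]
    - [0,0,0]
    - [0,0,0]
    - [0,0,0]
    - [0,0,0]
    - [0,0,0]
    - [0,0,0]
  yaw: [0,0,0,0,0,0,0,0,0,0]

```text
clock: 44.0
eef_pos: [0.5924, 0.4026, 0.0044]
eef_rot: [[0.168, -0.986, 0.0], [-0.986, -0.168, 0.0], [-0.0, -0.0, -1.0]]
wrist_force: [-0.0, -0.1, 0.3]
opening: 0.0301
```

move_arm:
  fingers: [30,30,30,30,30,30,30,30,30,30]
  travel:
    - [0,0,-10]
    - [0,0,-20]
    - [0,0,-40]
    - [0,0,-45]
    - [0,0,-40]
    - [0,0,-30]
    - [-5,-40,0]
    - [-5,-40,0]
    - [-5,-40,0]
    - [0,0,0]
  yaw: [0,0,0,0,0,0,0,0,0,0]

```text
clock: 45.0
eef_pos: [0.7121, 0.4372, 0.1848]
eef_rot: [[0.166, -0.986, -0.001], [-0.986, -0.166, -0.001], [0.001, 0.001, -1.0]]
wrist_force: [-1.1, -0.2, -1.7]
opening: 0.03
```

```bash
python3 st.py|head -1;  python3 - <<'E'
from h import *
np.set_printoptions(precision=4,suppress=True)
b,db=bot.read_camera("scene"); cv2.imwrite("pics/scene10.png",b); np.save("pics/d10.npy",db)
a,da=bot.read_camera("top"); cv2.imwrite("pics/top10.png",a)
b0=cv2.imread("pics/scene0.png")
hsv=cv2.cvtColor(a,cv2.COLOR_BGR2HSV); m=((hsv[...,1]<60)&(hsv[...,2]>110)).astype(np.uint8); m[:, :118]=0;m[:,175:]=0;m[:225]=0;m[345:]=0
r=cv2.minAreaRect(cv2.findNonZero(m)); print(r, w("top",[r[0]],.012))
a0=cv2.imread("pics/top0.png")
for nm,bx in(("pack",(275,150,335,195)),("carton",(450,230,530,330))):
    x0,y0,x1,y1=bx; print(nm,"changed px",int((cv2.absdiff(a,a0)[y0:y1,x0:x1].max(2)>50).sum()))
for nm,bx in(("pack s",(335,295,410,350)),("carton s",(80,220,180,340))):
    x0,y0,x1,y1=bx; print(nm,"changed px",int((cv2.absdiff(b,b0)[y0:y1,x0:x1].max(2)>50).sum()))
s=open("bar3.py").read().replace("scene6","scene10").replace("d6","d10").replace("(190,205,285,320)","(440,140,520,215)").split("# board")[0]; exec(s)
E
```

```text
45.0 [0.712 0.437 0.185] bar deg -170.45590037834882 pt at 54: [0.659 0.428] F [-1.074 -0.216 -1.671] M [0.027 0.046 0.031] q6 1.8220125231374065 0.03003973543666108
((146.72972106933594, 288.8783874511719), (78.91151428222656, 7.726752281188965), 80.53767395019531) [[0.5148 0.3887 0.012 ]]
pack changed px 0
carton changed px 0
pack s changed px 0
carton s changed px 0
123 surface centre [0.4651 0.3777 0.0152] dir [0.9815 0.191  0.0086] deg 11.012654467128074 tilt 0.49418057849015673 ends [0.4264 0.3701 0.0149] [0.5031 0.3851 0.0156] len 0.07811474215412095
```

```bash
python3 -c "
from cell import bot
print(bot.close_job())"
```

```text
the job is handed in; nothing more can be done
None
```

The loose eye, the one at the carton end of the row, is wound home, the bar is back in the tray, and the job is handed in at 45 s of the 72 s.

**What I did:** I took the bar from the tray, slid it through the loop and turned the eye clockwise about half way. There I let go, took a fresh hold and wound it to the hard stop. Then I drew the bar out and laid it in the tray tip first, pressing it lightly onto the floor before letting go.

**Last checks:**
- **Eye:** the moment about the screw rose to about 1.2 N m, against roughly 0.3–0.4 N m while turning. In both camera views the loop is in line with the other two. The model fit read 0.05–0.06 rad past the stop, which is fit error, since the eye cannot go past it.
- **Bar:** it lies flat in the tray, with a tilt of 0.5° over the near half the scene camera could see. Its centre is at about (0.515, 0.389).
- **Tub, bottle and pack:** no changed pixels around them in either view.
- **Forces:** the largest wrist force I read was about 14 N.

**Disagreements:**
- The two cameras put the eye's position 5 mm apart in x, and its starting angle up to about 19° apart. I used a compromise, and the bar went in without any contact force.
- The gripper showed about 7 mm of opening on the 12 mm bar throughout. I took the first hold for a bad one and regripped; the later holds read the same and held.

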